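# Check the height of a spice carousel column with a sprung bridge gauge

## Task

Stand the tall green column upright in the blue collar in the middle of the carousel tray and let go of it. Then take the bridge gauge by its orange handle from its sloping stand and lower it, upright, over the column until both legs stand flat on the tray and its sprung foot rests squarely on the column's top, showing the column's height; leave it standing there. Set things down gently, never letting the column or the gauge fall, and leave the short column, the lid, the strainer and the spatula where they are.

Things in the scene. Friction and masses are not known exactly. Their poses are not given: they have to be found in the camera images.
- carousel: Fixed lower tray of a white spice carousel: round, 240 mm across, flat inner deck 20 mm above the counter, outer rim 4 mm thick rising to 32 mm above the counter. Origin: centre of its underside on the counter; z up.
- socket (a point): Centre of the tray's deck, at the bottom of the blue collar that stands in the middle of the tray. The point is 20 mm above the counter. Collar: 33 mm inside, 43 mm outside diameter, 12 mm tall above the deck; its bottom is the flat deck.
- tall_column: Green plastic column, 28 mm diameter, 62 mm tall, 50 g, foot bevelled to 23 mm diameter. Starts standing on the counter. Origin: centre of its underside, z up its length.
- tall_column_top (a point): Centre of the tall column's top face, 62 mm above its underside.
- stand: Fixed pale wooden sloping stand, 110 x 130 mm, 80 mm tall, holding the gauge tilted 35 degrees. Origin: on the counter, 21 mm under the middle of the leg bottoms of a centred gauge. Its +x is level; the gauge's top leans to the stand's -x against a back plate that reaches 70 mm up the gauge's length (the handle starts 12 mm above it). 20 mm side lips at y = -62 and +62 mm.
- gauge: Loose bridge gauge, 350 g: two aluminium leg plates (40 mm along x, 8 along y, 70 tall) centred at y = -45 and +45 mm, a cross-beam (40 x 98 x 12 mm, z = 70 to 82) and an orange handle (26 mm along x, 22 along y, z = 82 to 142). Origin: midway between the legs in the plane of their bottoms; z up through the handle (tilted 35 degrees in the stand). Free gap between the legs 82 mm.
- foot (a joint): Slide of the gauge's sprung foot along the gauge's z, in m: 0 = fully down (foot face 40 mm above the plane of the leg bottoms), up to 0.028 when pushed up. Measured height = 40 mm + this value; 0.022 on a 62 mm part. The spring gives about 0.3 N at 0 and 1.4 N at 0.022.
- foot_face (a point): Centre of the underside of the gauge's sprung foot, a steel disc 22 mm in diameter with a red pointer, on the gauge's axis between the legs.
- short_column: Black column, 28 mm diameter, 40 mm tall, standing on the counter; not wanted, leave it. Origin: centre of its underside.
- pan_lid: Aluminium saucepan lid, 150 mm diameter, 40 mm tall with its black knob, lying on the counter; leave it. Origin: centre of its underside.
- strainer: Steel tea strainer, bowl 72 mm across and 28 mm tall, handle 115 mm long towards its -y; leave it. Origin: under the bowl's centre.
- spatula: Orange silicone spatula, 260 mm long, lying flat along its x (blade at +x); leave it. Origin: on the counter under its middle.
There are look-alikes about, which are no part of the job. Several things have the shape of the tall_column; the one meant has the colours described above.

How it is judged:
By the outcome, as a careful person would: the job done as asked, in the order asked, and still so for the second after the job is handed in, with the robot touching nothing.
It also fails if it takes over 62 s, if anything falls off the work surface, if the arm or the gripper's body presses on something with over 40 N, if the wrist force passes 120 N, or if a joint passes its speed limit or range.

## Robot

A 6-joint arm with a two-finger parallel gripper is mounted at the origin on the work surface. World frame = base frame: x ahead of the robot, y to its left, z up, the work surface at z = 0. Lengths are in m, angles in rad, forces in N, time in s.
With the tool pointing down it reaches from about 0.25 to 0.85 m from the base axis. Payload 12.5 kg.
Tool frame: the origin (TCP) lies where the fingers leave the gripper's body, on its centre line; the fingertips stand 84 mm ahead of it and the grasp point (between the pads) lies 65 mm ahead of it; z points along the fingers, y is the direction in which the jaws open and shut (so a half turn about z gives the same grasp; the last joint's range is limited). The gripper opens to 93 mm and grips with 3 to 60 N. Pads are 15 mm wide; open, the fingers measure 128 mm over their backs; the gripper's body (75 mm by 188 mm) begins 65 mm behind the grasp point.
Start: joints at [1.064, 0.351, 1.652, -0, 1.139, -0.085], TCP at [0.225, 0.502, 0.303] pointing down, gripper open.
Joint ranges: [-2.75, 2.75], [-0.79, 2.1], [0.01, 2.65], [-1.57, 4.71], [0.07, 3.14], [-2.87, 2.87]. Speed limits (rad/s): [2.22, 2.22, 2.79, 3.14, 3.14, 3.14].

## Interface

Orientations are given as [roll, pitch, yaw] about the fixed x, y, z axes, in that order (R = Rz(yaw) Ry(pitch) Rx(roll)).
In Python, from rig import manip, vision gives the robot as it stands. The module is installed in compiled form; this text tells all that it offers.
- The arm moves only by the tool servo_tool, never from a script. Its argument "moves" is a list that holds one entry, the list of rows, each a list of 6 numbers: the shift along the tool's x, y, z in mm, then the turn, a rotation vector about the tool's x, y, z in rad. A call has exactly 10 rows; each row shifts and turns the pose as measured when the row begins, along the tool's axes as they then stand; what a row does not reach is not made up. A row lasts 1/12 s, in which the tool goes at most 41.7 mm and 7.16 degrees, less where a joint would pass 70% of its speed; a pose out of reach is approached as far as the arm can. A call is refused whole if a number of a shift passes 41.7 or a number of a turn 0.125, either way. A call with a gripper value outside its range is refused whole. "jaw" is the closure, from -1 (fully open) to 1 (shut), so that 0 is half open, set as the call begins (left out, the last holds). The fingers move at their own pace and stop on an object; the grip force is fixed at half the most. Time passes only in rows, so rows that do not move let the fingers close, or fill a call up. It gives the time, the measured TCP pose, the force and the opening at its end, in the units of the state.
- manip.get_obs(): the state, without advancing time (a new reading comes with each control period).
- vision.camera(name): name is "scene" or "top"; returns the picture (420x560x3 uint8, red, green, blue); there is no depth.
- vision.camera_model(name): a dict with "fx", "fy", "cx", "cy" (pixels), "eye" and "orientation" of the camera in the world. Camera axes: x right, y up, looking along -z (the intrinsics and any distortion apply to the point x, -y, -z); pixel columns grow to the right and rows downward; lengths in m; the calibration is good to about 2 mm. A picture is of the moment at which its call begins. camera_model takes no time and is no camera call.
- manip.finish_job(): hands the job in, once; it reports no verdict.
The state is a dict: "t": time; "joints": joint angles; "joint_velocities": joint speeds; "tau": joint torques, N m; "eef_pos": TCP position; "ee_rot": TCP orientation; "ft_force": force on the tool from outside, world axes, zero at the start; "wrist_torque": the same for the moment, N m; "grip_width": finger opening in m.
Only numpy, scipy, OpenCV 4.12 (cv2) and the standard library are available. Lean on these libraries where they do the work, as an engineer would, in place of code of your own. Each camera call takes 0.05 s, during which the arm holds its last target. There are 200 camera calls.

## Working session

There is one attempt and no reset: what is moved stays moved. The work goes in short steps, Python scripts to look and compute and a tool call to move; the robot and the scene stay as the last step left them, time stands still between calls to the robot, and variables do not carry over. Pictures are saved under pics/ and viewed, about 8 in all and at most 12, crops included, and the job is handed in when it is done.

Besides the shell and the picture viewer there is one more tool, called after "Request:" as name(argument=value, ...) on one line, values as JSON. servo_tool: Moves the arm, as the interface text tells. Its arguments: {"type":"object","properties":{"moves":{"type":"array"},"jaw":{"type":"number"}},"required":["moves"]}

```bash
mkdir -p pics; cat > h.py <<'E'
import numpy as np, cv2
from rig import manip, vision
def snap(n,f):
    im=vision.camera(n); cv2.imwrite(f,im[:,:,::-1]); return im
E
python3 - <<'E'
from h import *
a=snap("scene","pics/s0.png"); b=snap("top","pics/t0.png")
for n in("scene","top"): print(vision.camera_model(n))
print(manip.get_obs())
E
```

```text
{'fx': 391.54832447693997, 'fy': 391.54832447693997, 'cx': 283.1229124789396, 'cy': 203.66559903995767, 'eye': array([ 1.21707324, -0.13900795,  0.48824022]), 'orientation': array([0.97511112, 0.01503586, 1.3626812 ])}
{'fx': 437.3680126476926, 'fy': 437.3680126476926, 'cx': 267.72100181947565, 'cy': 203.35382509684854, 'eye': array([ 0.56665881, -0.01828633,  0.90084187]), 'orientation': array([ 0.06202523, -0.0045694 , -1.57389205])}
{'t': 0.1, 'joints': array([ 1.06434851e+00,  3.51172333e-01,  1.65231191e+00, -3.54525224e-06,
        1.13910366e+00, -8.45734913e-02]), 'joint_velocities': array([-1.78157360e-04, -2.04724379e-03, -5.91315803e-04,  1.58645752e-03,
       -1.20627665e-03, -4.84666890e-05]), 'tau': array([ 1.47612725e-03, -4.98038185e+01, -2.85697943e+01,  7.00894534e-02,
        2.38638266e-02, -2.85474556e-05]), 'eef_pos': array([0.22507336, 0.50161411, 0.30227903]), 'ee_rot': array([-3.14060069e+00, -8.08641952e-05,  2.71971978e+00]), 'ft_force': array([ 0.16717665, -0.22972927,  0.1929662 ]), 'wrist_torque': array([-0.0297937 ,  0.00159108, -0.00515804]), 'grip_width': 0.0928710933711082}
```

View pics/s0.png

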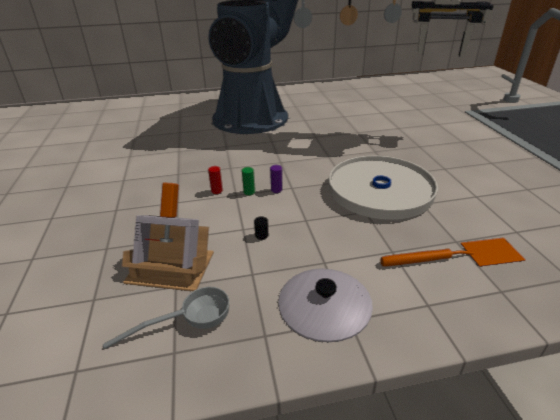

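View pics/t0.png

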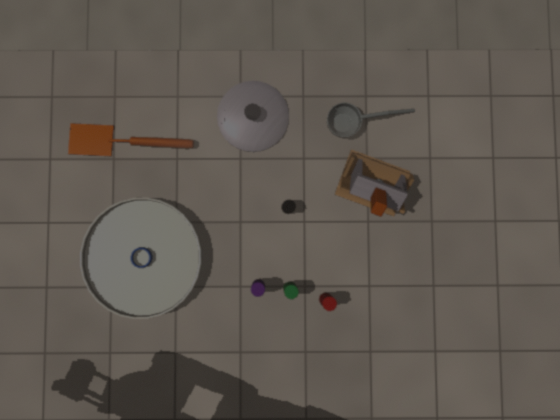

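Scene view: three look-alike columns, red (216,180), green (248,181) and purple (276,179). In the top view they are red (329,302), green (291,290) and purple (258,288). The green one fits the description. The collar is at top (142,257), and the gauge handle is at top (379,202) and scene (170,200). I'll confirm in an enlarged crop.

```bash
cat >> h.py <<'E'
from scipy.spatial.transform import Rotation as R
def cam(n):
    m=vision.camera_model(n); return m, R.from_euler('xyz',m['orientation']).as_matrix(), np.array(m['eye'])
def ray(n,u,v):
    m,Q,e=cam(n); return e, Q@np.array([(u-m['cx'])/m['fx'],-(v-m['cy'])/m['fy'],-1])
def atz(n,u,v,z):
    e,d=ray(n,u,v); return e+d*(z-e[2])/d[2]
def proj(n,P):
    m,Q,e=cam(n); p=(np.atleast_2d(P)-e)@Q; return np.c_[m['cx']-m['fx']*p[:,0]/p[:,2], m['cy']+m['fy']*p[:,1]/p[:,2]]
def crop(im,u0,v0,w,h,k): return cv2.resize(im[v0:v0+h,u0:u0+w],None,fx=k,fy=k,interpolation=cv2.INTER_CUBIC)
E
python3 - <<'E'
from h import *
t=cv2.imread('pics/t0.png'); s=cv2.imread('pics/s0.png')
A=crop(t,330,145,90,75,4); B=crop(s,115,175,100,75,4)[:, :]
C=crop(t,250,275,90,75,4)[:300]; D=crop(s,200,155,100,75,4)
cv2.imwrite('pics/c0.png',np.vstack([np.hstack([A,B]),np.hstack([C,D])]))
def blob(im,f,lo):
    h=cv2.cvtColor(im,cv2.COLOR_BGR2HSV); m=((h[...,0]>f[0])&(h[...,0]<f[1])&(h[...,1]>lo)&(h[...,2]>30)).astype(np.uint8)
    n,l,st,c=cv2.connectedComponentsWithStats(m)
    for i in range(1,n):
        if st[i,4]>25: print(f,st[i],c[i].round(1))
for im in(t,s):
    print('--');blob(im,(55,85),100);blob(im,(105,128),120);blob(im,(4,14),190)
print('collar',atz('top',142,257.5,.032),atz('scene',382,182,.03))
print('green', atz('top',291,290.5,.062))
E
```

```text
--
(55, 85) [285 284  13  15 150] [290.8 290.7]
(4, 14) [ 71 125  42  25 711] [ 90.  134.3]
(4, 14) [372 195  14  20 149] [378.2 206.8]
--
(55, 85) [242 167  12  28 279] [247.9 180.5]
(105, 128) [373 176  18  12 129] [381.2 181.9]
(4, 14) [161 183  17  34 399] [169.1 199.9]
(4, 14) [503 239  21  22  33] [514. 250.]
(4, 14) [381 248  96  18 404] [424.9 257.5]
collar [0.51428901 0.22590783 0.032     ] [0.51983192 0.22909036 0.03      ]
green [ 0.45284412 -0.06596557  0.062     ]
```

View pics/c0.png

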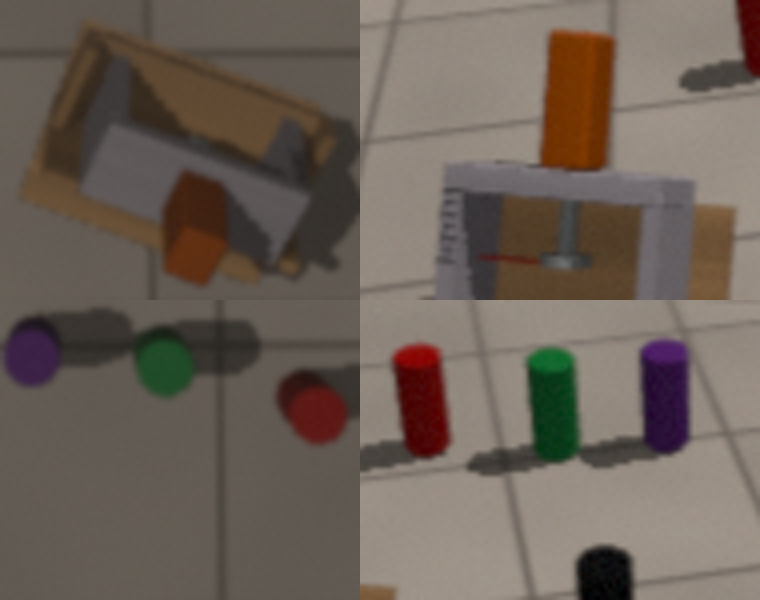

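Green confirmed at top (291,291) and scene (248,181). Now I'll fit the gauge pose from corner pixels read off the crop, and the tray centre from its rim.

```bash
cat > fit.py <<'E'
from h import *
from scipy.optimize import least_squares
s=lambda x,y:((x-360)/4+115-.4,y/4+175-.4); t=lambda x,y:(x/4+330-.4,y/4+145-.4)
S={(20,-49,82):s(443,165),(20,49,82):s(694,183),(13,-11,82):s(543,165),(13,11,82):s(604,169),(13,-11,142):s(554,32),(13,11,142):s(610,38)}
T={(-20,49,82):t(80,192),(-20,-49,82):t(278,268),(20,49,70):t(115,122),(20,-49,70):t(310,192),(0,0,142):t(195,256)}
def tf(p,L):
    return np.array(p[:3])+(R.from_euler('z',p[3])*R.from_euler('y',-35,degrees=True)).apply(np.array(L)/1000.)
def res(p,which='ST'):
    r=[]
    if 'S' in which: r.append(proj('scene',tf(p,list(S)))-np.array(list(S.values())))
    if 'T' in which: r.append(proj('top',tf(p,list(T)))-np.array(list(T.values())))
    return np.vstack(r).ravel()
for w in('ST','S','T'):
    f=least_squares(res,[.6,-.2,.021,-.2],args=(w,),loss='soft_l1'); print(w,f.x.round(4),res(f.x,w).reshape(-1,2).round(1).tolist())
E
python3 fit.py; python3 - <<'E'
from h import *
from scipy.optimize import least_squares
t=cv2.imread('pics/t0.png').astype(int)
# rim: outer edge search radial on gradient of brightness in world plane z=.032
g=cv2.GaussianBlur(t.mean(2).astype(np.float32),(0,0),.8)
c=np.array([.514,.226])
for it in range(3):
    P=[]
    for a in np.linspace(0,2*np.pi,120,endpoint=False):
        r=np.linspace(.108,.130,45); pt=proj('top',np.c_[c[0]+r*np.cos(a),c[1]+r*np.sin(a),0*r+.032]).astype(np.float32)
        v=cv2.remap(g,pt[:,:1].copy(),pt[:,1:].copy(),1)[:,0]; d=np.diff(v); k=d.argmin()
        P.append([c[0]+r[k]*np.cos(a),c[1]+r[k]*np.sin(a)])
    P=np.array(P); f=least_squares(lambda q:np.hypot(*(P-q[:2]).T)-q[2],[*c,.12],loss='soft_l1',f_scale=.001); c=f.x[:2]
    print(f.x,np.abs(f.fun).mean())
e=[]
im=cv2.imread('pics/t0.png');hs=cv2.cvtColor(im,cv2.COLOR_BGR2HSV)
m=np.zeros(hs.shape[:2],bool);m[240:275,125:160]=1
m&=(hs[...,0]>100)&(hs[...,0]<130)&(hs[...,1]>70);y,x=np.nonzero(m);print('collar px',len(x),x.mean(),y.mean(),(x.min()+x.max())/2,(y.min()+y.max())/2,atz('top',x.mean(),y.mean(),.03))
for z in(0.,.062):print('green scene',proj('scene',[.452,-.066,z]),'top',proj('top',[.452,-.066,z]))
E
```

```text
ST [ 0.678  -0.2432  0.0206 -0.367 ] [[1.2, -0.5], [-6.9, -0.3], [-1.0, 1.2], [-4.1, 1.3], [-0.9, -0.4], [-2.8, -1.0], [-1.4, 0.7], [-2.2, 0.2], [-1.5, -2.1], [-0.9, -1.0], [-0.9, 1.3]]
S [ 0.7137 -0.2319  0.043  -0.3143] [[1.6, 0.8], [-1.8, -0.6], [1.2, 1.9], [-0.9, 1.6], [0.4, -1.9], [-0.5, -2.9]]
T [ 0.6788 -0.2494  0.0071 -0.3754] [[0.4, 0.6], [-1.4, 0.1], [0.3, -1.9], [-0.1, -0.6], [0.3, 1.1]]
[0.51577377 0.22206473 0.11242996] 0.0009936814372413947
[0.51580332 0.22183465 0.11226387] 0.001156439509331143
[0.51597785 0.22187932 0.11230126] 0.0011013393014453873
collar px 83 140.95180722891567 256.90361445783134 141.0 257.0 [0.51534799 0.22855707 0.03      ]
green scene [[248.88334199 193.61098672]] top [[289.26612517 286.75787558]]
green scene [[247.09895818 170.16745453]] top [[291.02097259 290.9491913 ]]
```

```bash
cat > ov.py <<'E'
from fit import *
del S[(20,49,82)],S[(13,11,82)],S[(13,11,142)]
f=least_squares(res,[.6,-.2,.021,-.2],loss='soft_l1');p=f.x;print(p.round(4),f.fun.reshape(-1,2).round(1).tolist())
def draw(n,file,u0,v0,w,h,k):
    im=crop(cv2.imread(file),u0,v0,w,h,k)
    for (a,b,c,d,e,g) in [(-20,20,-49,49,70,82),(-13,13,-11,11,82,142),(-20,20,41,49,0,70),(-20,20,-49,-41,0,70)]:
        C=[(x,y,z) for x in(a,b) for y in(c,d) for z in(e,g)]
        q=((proj(n,tf(p,C))-[u0,v0]+.5)*k).round().astype(int)
        for i in range(8):
            for j in range(i):
                if sum(C[i][m]!=C[j][m] for m in range(3))==1: cv2.line(im,tuple(map(int,q[i])),tuple(map(int,q[j])),(0,255,0) if C[i][0]>0 and C[j][0]>0 else (255,0,255),1)
    return im
A=draw('top','pics/t0.png',330,140,76,75,5);B=draw('scene','pics/s0.png',115,175,80,115,5)
C=crop(cv2.imread('pics/t0.png'),115,232,55,40,6)
o=np.zeros((600,800,3),np.uint8);o[:375,:380]=A;o[:575,390:790]=B;o[380:600,:330]=C[:220]
cv2.imwrite('pics/ov1.png',o)
E
python3 ov.py
```

```text
ST [ 0.678  -0.2432  0.0206 -0.367 ] [[1.2, -0.5], [-6.9, -0.3], [-1.0, 1.2], [-4.1, 1.3], [-0.9, -0.4], [-2.8, -1.0], [-1.4, 0.7], [-2.2, 0.2], [-1.5, -2.1], [-0.9, -1.0], [-0.9, 1.3]]
S [ 0.7137 -0.2319  0.043  -0.3143] [[1.6, 0.8], [-1.8, -0.6], [1.2, 1.9], [-0.9, 1.6], [0.4, -1.9], [-0.5, -2.9]]
T [ 0.6788 -0.2494  0.0071 -0.3754] [[0.4, 0.6], [-1.4, 0.1], [0.3, -1.9], [-0.1, -0.6], [0.3, 1.1]]
[ 0.6778 -0.2454  0.0207 -0.3784] [[0.3, -0.6], [-2.0, 1.3], [-1.7, -0.3], [-0.5, 0.4], [-1.5, 0.4], [-0.3, -2.3], [0.0, -0.7], [-0.1, 1.2]]
```

View pics/ov1.png

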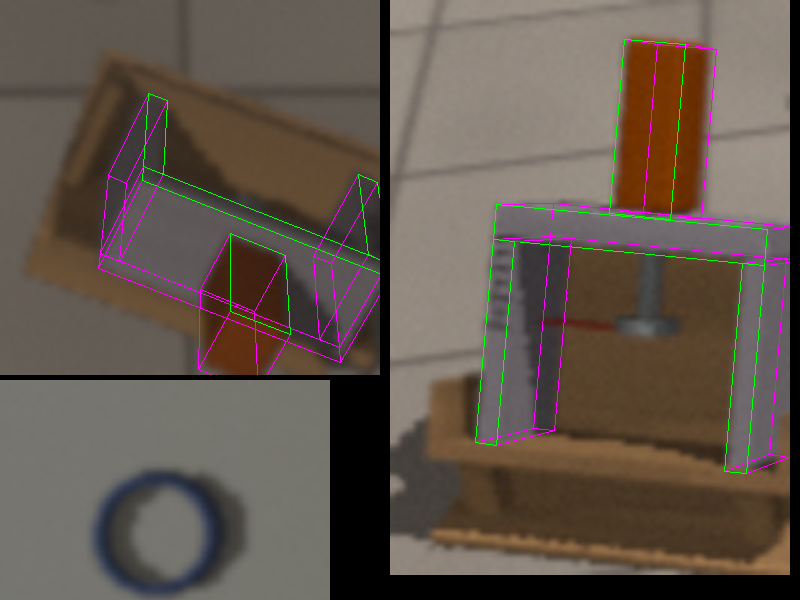

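The overlay matches: gauge at about (0.678, -0.245), yaw -0.378, tilted 35°. The collar is at top (140.9, 256.9), about (0.516, 0.228). Green column is at about (0.451, -0.066). Next, the move planner.

```bash
cat > plan.py <<'E'
import sys
from h import *
def down(yaw): return R.from_euler('xyz',[np.pi,0,yaw])
def plan(P,Rt,n):
    o=manip.get_obs(); p=np.array(o['eef_pos']); r=R.from_euler('xyz',o['ee_rot'])
    w=(r.inv()*Rt).as_rotvec(); d=(np.array(P)-p)/n
    print('t',o['t'],'pos',p.round(4),'rpy',np.round(o['ee_rot'],3),'F',np.round(o['ft_force'],1),'w',round(o['grip_width'],4),'j',np.round(o['joints'],2))
    for i in range(n):
        q=r*R.from_rotvec(w*(i+.5)/n); print(np.r_[(q.inv().apply(d)*1000).round(1),(w/n).round(4)].tolist())
if __name__=='__main__':
    a=[float(x) for x in sys.argv[1:]]; plan(a[:3],down(a[3]),int(a[4]))
E
python3 plan.py .451 -.066 .22 1.571 18
```

```text
t 0.1 pos [0.2251 0.5016 0.3023] rpy [-3.141 -0.     2.72 ] F [ 0.2 -0.2  0.2] w 0.0929 j [ 1.06  0.35  1.65 -0.    1.14 -0.08]
[-25.1, -22.8, 4.6, -0.0001, 0.0, 0.0638]
[-26.5, -21.2, 4.6, -0.0001, 0.0, 0.0638]
[-27.8, -19.5, 4.6, -0.0001, 0.0, 0.0638]
[-29.0, -17.6, 4.6, -0.0001, 0.0, 0.0638]
[-30.1, -15.8, 4.6, -0.0001, 0.0, 0.0638]
[-31.0, -13.8, 4.6, -0.0001, 0.0, 0.0638]
[-31.8, -11.8, 4.6, -0.0001, 0.0, 0.0638]
[-32.5, -9.8, 4.6, -0.0001, 0.0, 0.0638]
[-33.1, -7.7, 4.6, -0.0001, 0.0, 0.0638]
[-33.5, -5.5, 4.6, -0.0001, 0.0, 0.0638]
[-33.8, -3.4, 4.6, -0.0001, 0.0, 0.0638]
[-33.9, -1.2, 4.6, -0.0001, 0.0, 0.0638]
[-33.9, 0.9, 4.6, -0.0001, 0.0, 0.0638]
[-33.8, 3.1, 4.6, -0.0001, 0.0, 0.0638]
[-33.5, 5.2, 4.6, -0.0001, 0.0, 0.0638]
[-33.1, 7.4, 4.6, -0.0001, 0.0, 0.0638]
[-32.6, 9.5, 4.6, -0.0001, 0.0, 0.0638]
[-31.9, 11.5, 4.6, -0.0001, 0.0, 0.0638]
```

Request:
servo_tool(moves=[[[-25, -23, 5, 0, 0, 0.064], [-26, -21, 5, 0, 0, 0.064], [-28, -20, 5, 0, 0, 0.064], [-29, -18, 5, 0, 0, 0.064], [-30, -16, 5, 0, 0, 0.064], [-31, -14, 5, 0, 0, 0.064], [-32, -12, 5, 0, 0, 0.064], [-32, -10, 5, 0, 0, 0.064], [-33, -8, 5, 0, 0, 0.064], [-33, -6, 5, 0, 0, 0.064]]], jaw=-1)

```text
t: 0.93
eef_pos: [0.3559, 0.179, 0.2487]
ee_rot: [-3.14, -0.0, 2.061]
ft_force: [1.2, 0.2, -0.5]
grip_width: 0.0927
```

```bash
python3 plan.py .451 -.066 .20 1.571 9
```

```text
t 0.9333 pos [0.3559 0.179  0.2487] rpy [-3.14  -0.     2.061] F [ 1.2  0.2 -0.5] w 0.0927 j [ 0.35  0.15  2.07  0.    0.92 -0.14]
[-29.1, -2.7, 5.4, -0.0001, -0.0, 0.0544]
[-29.2, -1.1, 5.4, -0.0001, -0.0, 0.0544]
[-29.2, 0.5, 5.4, -0.0001, -0.0, 0.0544]
[-29.1, 2.1, 5.4, -0.0001, -0.0, 0.0544]
[-29.0, 3.7, 5.4, -0.0001, -0.0, 0.0544]
[-28.7, 5.2, 5.4, -0.0001, -0.0, 0.0544]
[-28.4, 6.8, 5.4, -0.0001, -0.0, 0.0544]
[-28.0, 8.3, 5.4, -0.0001, -0.0, 0.0544]
[-27.5, 9.8, 5.4, -0.0001, -0.0, 0.0544]
```

Request:
servo_tool(moves=[[[-29, -3, 5, 0, 0, 0.055], [-29, -1, 5, 0, 0, 0.055], [-29, 1, 5, 0, 0, 0.055], [-29, 2, 5, 0, 0, 0.055], [-29, 4, 5, 0, 0, 0.055], [-29, 5, 5, 0, 0, 0.055], [-28, 7, 5, 0, 0, 0.055], [-28, 8, 5, 0, 0, 0.055], [-27, 10, 5, 0, 0, 0.05], [-5, 2, 2, 0, 0, 0.01]]])

```text
t: 1.77
eef_pos: [0.4586, -0.0864, 0.1982]
ee_rot: [-3.139, 0.001, 1.527]
ft_force: [-0.9, 1.4, 0.7]
grip_width: 0.0931
```

```bash
python3 plan.py .451 -.066 .105 1.571 8
```

```text
t 1.7667 pos [ 0.4586 -0.0864  0.1982] rpy [-3.139e+00  1.000e-03  1.527e+00] F [-0.9  1.4  0.7] w 0.0931 j [-0.29  0.35  1.96 -0.    0.84 -0.24]
[2.5, -1.0, 11.6, -0.0003, 0.0001, -0.0055]
[2.5, -1.0, 11.6, -0.0003, 0.0001, -0.0055]
[2.5, -1.0, 11.6, -0.0003, 0.0001, -0.0055]
[2.5, -1.0, 11.6, -0.0003, 0.0001, -0.0055]
[2.5, -1.0, 11.6, -0.0003, 0.0001, -0.0055]
[2.5, -1.0, 11.6, -0.0003, 0.0001, -0.0055]
[2.5, -1.0, 11.6, -0.0003, 0.0001, -0.0055]
[2.5, -1.0, 11.6, -0.0003, 0.0001, -0.0055]
```

Request:
servo_tool(moves=[[[7, -3, 0, 0, 0, -0.015], [7, -3, 0, 0, 0, -0.015], [4, -1, 5, 0, 0, -0.01], [2, 0, 10, 0, 0, 0], [0, 0, 10, 0, 0, 0], [0, 0, 10, 0, 0, 0], [0, 0, 5, 0, 0, 0], [0, 0, 0, 0, 0, 0], [0, 0, 0, 0, 0, 0], [0, 0, 0, 0, 0, 0]]])

```text
t: 2.6
eef_pos: [0.4483, -0.0574, 0.1539]
ee_rot: [-3.136, -0.001, 1.582]
ft_force: [0.7, -0.2, 0.8]
grip_width: 0.0931
```

```bash
python3 plan.py .451 -.066 .105 1.571 8
python3 - <<'E'
from h import *
a=snap("scene","pics/s1.png")[:,:,::-1]; b=snap("top","pics/t1.png")[:,:,::-1]
o=manip.get_obs(); p=np.array(o['eef_pos']); r=R.from_euler('xyz',o['ee_rot'])
q=proj('scene',p+r.apply([[0,0,.065],[0,0,.084],[0,.0465,.084],[0,-.0465,.084]])); print(q.round(1))
A=crop(a,190,110,110,100,7)
for u in q: cv2.circle(A,tuple(int(x) for x in ((u-[190,110]+.5)*7)),4,(255,0,255),-1)
cv2.imwrite('pics/c1.png',A[:590,:])
E
```

```text
t 2.6 pos [ 0.4483 -0.0574  0.1539] rpy [-3.136e+00 -1.000e-03  1.582e+00] F [ 0.7 -0.2  0.8] w 0.0931 j [-0.23  0.41  2.02 -0.    0.72 -0.24]
[-1.1, 0.4, 6.1, -0.0007, -0.0001, 0.0014]
[-1.1, 0.4, 6.1, -0.0007, -0.0001, 0.0014]
[-1.1, 0.4, 6.1, -0.0007, -0.0001, 0.0014]
[-1.1, 0.4, 6.1, -0.0007, -0.0001, 0.0014]
[-1.1, 0.4, 6.1, -0.0007, -0.0001, 0.0014]
[-1.1, 0.3, 6.1, -0.0007, -0.0001, 0.0014]
[-1.1, 0.3, 6.1, -0.0007, -0.0001, 0.0014]
[-1.1, 0.3, 6.1, -0.0007, -0.0001, 0.0014]
[[249.8 158.1]
 [250.4 165.7]
 [253.6 176. ]
 [247.4 156.3]]
```

View pics/c1.png

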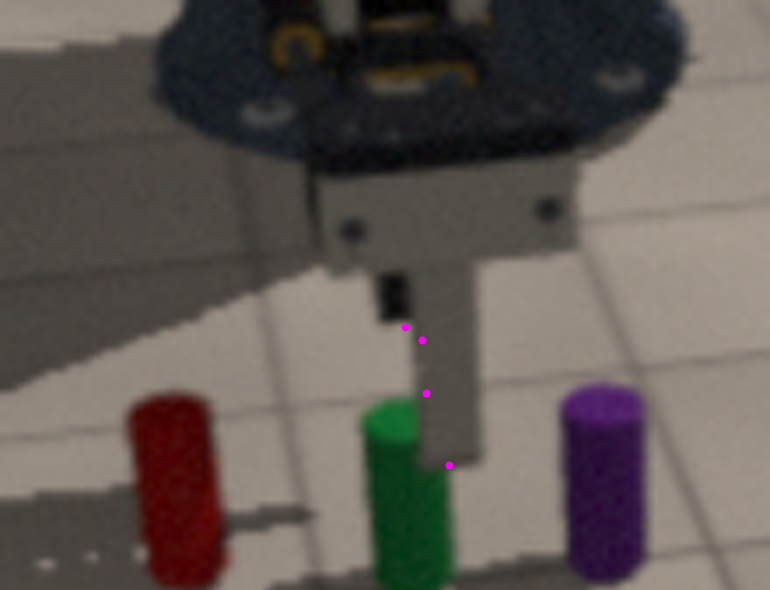

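Scene close-up: the fingertip (254,176) agrees with the projection. The green column sits about 8 mm to the -y side, as measured. I'll correct that and descend.

Request:
servo_tool(moves=[[[-3, 1, 2, 0, 0, -0.004], [-3, 1, 5, 0, 0, -0.004], [-2, 1, 6, 0, 0, 0], [0, 0, 7, 0, 0, 0], [0, 0, 7, 0, 0, 0], [0, 0, 7, 0, 0, 0], [0, 0, 6, 0, 0, 0], [0, 0, 5, 0, 0, 0], [0, 0, 3, 0, 0, 0], [0, 0, 0, 0, 0, 0]]])

```text
t: 3.53
eef_pos: [0.4518, -0.0669, 0.101]
ee_rot: [-3.137, -0.001, 1.59]
ft_force: [-0.3, 0.5, -0.5]
grip_width: 0.0928
```

```bash
python3 plan.py .451 -.066 .105 1.571 1
```

```text
t 3.5333 pos [ 0.4518 -0.0669  0.101 ] rpy [-3.137e+00 -1.000e-03  1.590e+00] F [-0.3  0.5 -0.5] w 0.0928 j [-0.25  0.53  2.02 -0.    0.6  -0.27]
[1.0, -0.8, -4.0, -0.0043, -0.0007, 0.0189]
```

Request:
servo_tool(moves=[[[0, -1, -3, -0.004, 0, 0.01], [0, 0, -1, 0, 0, 0.005], [0, 0, 0, 0, 0, 0], [0, 0, 0, 0, 0, 0], [0, 0, 0, 0, 0, 0], [0, 0, 0, 0, 0, 0], [0, 0, 0, 0, 0, 0], [0, 0, 0, 0, 0, 0], [0, 0, 0, 0, 0, 0], [0, 0, 0, 0, 0, 0]]], jaw=1)

```text
t: 4.37
eef_pos: [0.4513, -0.067, 0.1065]
ee_rot: [3.139, -0.0, 1.574]
ft_force: [1.0, 0.1, 0.4]
grip_width: 0.0307
```

```bash
python3 plan.py .451 -.066 .105 1.571 1
```

```text
t 4.3667 pos [ 0.4513 -0.067   0.1065] rpy [ 3.139 -0.     1.574] F [1.  0.1 0.4] w 0.0307 j [-0.25  0.51  2.03  0.    0.6  -0.25]
[1.0, -0.3, 1.5, 0.0022, -0.0002, 0.0025]
```

Request:
servo_tool(moves=[[[0, 0, 0, 0, 0, 0], [0, 0, 0, 0, 0, 0], [0, 0, 0, 0, 0, 0], [0, 0, -4, 0, 0, 0], [0, 0, -8, 0, 0, 0], [0, 0, -12, 0, 0, 0], [0, 0, -15, 0, 0, 0], [0, 0, -15, 0, 0, 0], [0, 0, -15, 0, 0, 0], [0, 0, -8, 0, 0, 0]]])

```text
t: 5.2
eef_pos: [0.45, -0.0667, 0.1879]
ee_rot: [-3.14, -0.001, 1.573]
ft_force: [-0.8, 0.2, 0.6]
grip_width: 0.0277
```

```bash
python3 plan.py .516 .228 .2 1.8 14
```

```text
t 5.2 pos [ 0.45   -0.0667  0.1879] rpy [-3.140e+00 -1.000e-03  1.573e+00] F [-0.8  0.2  0.6] w 0.0277 j [-0.25  0.35  1.99  0.    0.8  -0.25]
[21.0, 4.9, -0.8, -0.0001, -0.0001, -0.0162]
[20.9, 5.3, -0.8, -0.0001, -0.0001, -0.0162]
[20.8, 5.6, -0.8, -0.0001, -0.0001, -0.0162]
[20.7, 6.0, -0.9, -0.0001, -0.0001, -0.0162]
[20.6, 6.3, -0.9, -0.0001, -0.0001, -0.0162]
[20.5, 6.6, -0.9, -0.0001, -0.0001, -0.0162]
[20.4, 7.0, -0.9, -0.0001, -0.0001, -0.0162]
[20.3, 7.3, -0.9, -0.0001, -0.0001, -0.0162]
[20.2, 7.6, -0.9, -0.0001, -0.0001, -0.0162]
[20.1, 7.9, -0.9, -0.0001, -0.0001, -0.0162]
[19.9, 8.3, -0.9, -0.0001, -0.0001, -0.0162]
[19.8, 8.6, -0.9, -0.0001, -0.0001, -0.0162]
[19.7, 8.9, -0.9, -0.0001, -0.0001, -0.0162]
[19.5, 9.2, -0.9, -0.0001, -0.0001, -0.0162]
```

Request:
servo_tool(moves=[[[8, 2, 0, 0, 0, 0], [18, 4, 0, 0, 0, 0], [28, 6, 0, 0, 0, 0], [34, 7, 0, 0, 0, 0], [36, 8, 0, 0, 0, 0], [36, 8, 0, 0, 0, 0], [34, 8, 0, 0, 0, 0], [28, 7, 0, 0, 0, 0], [18, 4, 0, 0, 0, 0], [10, 2, 0, 0, 0, 0]]])

```text
t: 6.03
eef_pos: [0.5063, 0.1977, 0.1871]
ee_rot: [-3.141, -0.0, 1.568]
ft_force: [-0.2, 1.1, -0.2]
grip_width: 0.0273
```

```bash
python3 plan.py .516 .228 .16 1.571 8
```

```text
t 6.0333 pos [0.5063 0.1977 0.1871] rpy [-3.141 -0.     1.568] F [-0.2  1.1 -0.2] w 0.0273 j [0.29 0.49 1.77 0.   0.89 0.29]
[3.8, 1.2, 3.4, -0.0, -0.0, -0.0004]
[3.8, 1.2, 3.4, -0.0, -0.0, -0.0004]
[3.8, 1.2, 3.4, -0.0, -0.0, -0.0004]
[3.8, 1.2, 3.4, -0.0, -0.0, -0.0004]
[3.8, 1.2, 3.4, -0.0, -0.0, -0.0004]
[3.8, 1.2, 3.4, -0.0, -0.0, -0.0004]
[3.8, 1.2, 3.4, -0.0, -0.0, -0.0004]
[3.8, 1.2, 3.4, -0.0, -0.0, -0.0004]
```

Request:
servo_tool(moves=[[[4, 2, 3, 0, 0, 0], [5, 2, 6, 0, 0, 0], [5, 2, 8, 0, 0, 0], [4, 2, 8, 0, 0, 0], [2, 0, 6, 0, 0, 0], [0, 0, 4, 0, 0, 0], [0, 0, 2, 0, 0, 0], [0, 0, 0, 0, 0, 0], [0, 0, 0, 0, 0, 0], [0, 0, 0, 0, 0, 0]]])

```text
t: 6.87
eef_pos: [0.5136, 0.2171, 0.1432]
ee_rot: [-3.136, 0.002, 1.566]
ft_force: [-0.2, 0.6, -0.2]
grip_width: 0.0274
```

```bash
python3 - <<'E'
from h import *
a=snap("scene","pics/s2.png")[:,:,::-1]; b=snap("top","pics/t2.png")[:,:,::-1]
o=manip.get_obs(); p=np.array(o['eef_pos']); print(o['t'],p.round(4),np.round(o['ee_rot'],3),np.round(o['ft_force'],1))
zb=p[2]-.1065; th=np.linspace(0,2*np.pi,60)
A=crop(a,340,130,90,75,8)
def poly(P,c):
    q=((proj('scene',P)-[340,130]+.5)*8).astype(np.int32); cv2.polylines(A,[q],True,c,1)
poly(np.c_[p[0]+.0115*np.cos(th),p[1]+.0115*np.sin(th),0*th+zb],(255,0,255))
poly(np.c_[.516+.0215*np.cos(th),.228+.0215*np.sin(th),0*th+.032],(0,255,255))
cv2.imwrite('pics/c2.png',A)
E
```

```text
6.9667 [0.5137 0.2172 0.1434] [-3.137e+00  2.000e-03  1.566e+00] [ 0.4 -1.1 -1. ]
```

View pics/c2.png

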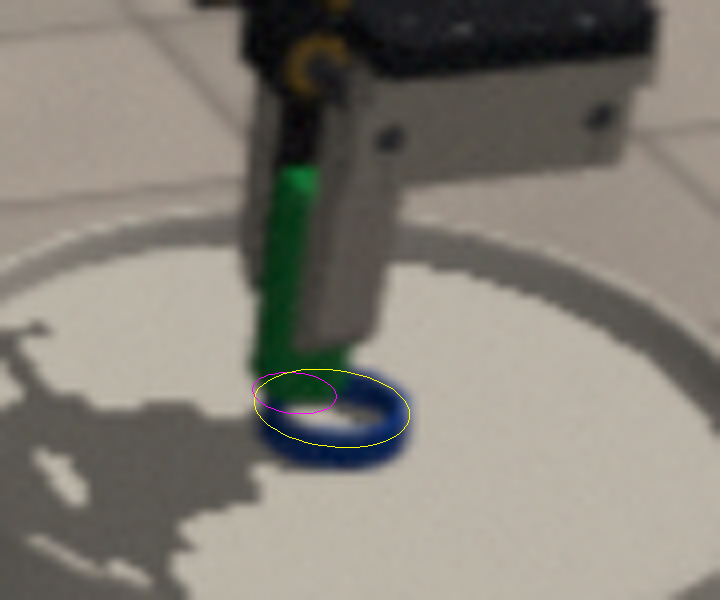

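```bash
python3 - <<'E'
from h import *
th=np.linspace(0,2*np.pi,90)
def bb(n,x,y,r,zs):
    q=np.vstack([proj(n,np.c_[x+r*np.cos(th),y+r*np.sin(th),0*th+z]) for z in zs]); return np.r_[q.min(0),q.max(0)].round(1)
print('pred collar s',bb('scene',.516,.228,.0215,(.02,.032)),'t',bb('top',.516,.228,.0215,(.032,)))
print('pred collar s x+5',bb('scene',.521,.228,.0215,(.02,.032)))
s=cv2.imread('pics/s0.png').astype(int);t=cv2.imread('pics/t0.png').astype(int)
d=s[...,0]-s[...,2]; y,x=np.nonzero((d>25)&(np.abs(np.arange(560)-382)<20)&(np.abs(np.arange(420)[:,None]-182)<15)); print('s',x.min()-.5,y.min()-.5,x.max()+.5,y.max()+.5)
print(d[170:194,382].tolist()); print(d[182,368:397].tolist())
d=t[...,0]-t[...,2]; print('t row',d[257,125:158].tolist()); print('t col',d[242:272,141].tolist())
# column held, s2
s=cv2.imread('pics/s2.png').astype(int); d=s[...,1]-s[...,2]; print('held col',[int(v) for v in d[145:186,375]],'row170',d[170,366:390].tolist())
print('pred held', bb('scene',.5136,.2172,.0115,(.0369,)), bb('scene',.5136,.2172,.014,(.0405,.0989)), proj('scene',[[.5136,.2172,.0369],[.5136,.2172,.0989]]).round(1))
E
```

```text
pred collar s [370.7 175.7 390.7 190. ] t [130.  245.7 151.9 267.6]
pred collar s x+5 [371.5 176.7 391.7 191.2]
s 372.5 174.5 390.5 187.5
[-19, -19, -18, -18, -14, 24, 43, 55, 58, 43, 7, -9, -12, 21, 46, 55, 51, 59, 21, -14, -18, -18, -18, -18]
[-18, -17, -13, -3, 12, 40, 55, 50, 36, 19, -2, -13, -15, -13, -12, -8, -5, 1, 5, 22, 61, 82, 56, 8, -17, -17, -18, -18, -18]
t row [-6, -6, -6, -6, -2, 15, 29, 20, 1, -6, -8, -7, -7, -7, -7, -8, -7, -7, -8, -7, -7, -8, -6, 5, 22, 25, 14, 1, -5, -8, -8, -8, -8]
t col [-6, -8, -8, -7, -5, 10, 28, 14, -5, -7, -7, -7, -8, -7, -8, -7, -8, -8, -8, -7, -8, -8, -6, 4, 26, 20, -1, -7, -8, -9]
held col [-1, 1, -1, -2, 2, 5, 39, 46, 51, 47, 41, 39, 44, 42, 41, 39, 38, 43, 44, 47, 42, 43, 43, 47, 41, 47, 45, 41, 43, 49, 48, 48, 48, 46, 44, 21, 6, 8, 16, 19, 16] row170 [-7, -7, -7, -8, -8, -4, 14, 36, 45, 47, 27, 6, -2, -3, -5, -4, -5, -5, -5, -6, -5, -7, -7, -7]
pred held [371.1 176.  381.5 181.2] [370.2 151.  386.3 180.4] [[376.3 178.6]
 [379.7 153.9]]
```

The collar and the held column show the same small camera bias (about +0.7, -1.2 px), so the relative offsets hold. I'll shift +11 mm in y and +2 mm in x, then lower.

Request:
servo_tool(moves=[[[3, 1, 0, -0.005, 0, 0], [4, 1, 0, 0, 0, 0], [3, 0, 0, 0, 0, 0], [1, 0, 0, 0, 0, 0], [0, 0, 0, 0, 0, 0], [0, 0, 0, 0, 0, 0], [0, 0, 0, 0, 0, 0], [0, 0, 0, 0, 0, 0], [0, 0, 0, 0, 0, 0], [0, 0, 0, 0, 0, 0]]])

```text
t: 7.8
eef_pos: [0.5163, 0.2297, 0.1444]
ee_rot: [3.139, 0.001, 1.566]
ft_force: [-0.7, -0.4, -0.6]
grip_width: 0.0271
```

```bash
python3 plan.py .516 .2283 .127 1.571 1
```

```text
t 7.8 pos [0.5163 0.2297 0.1444] rpy [3.139e+00 1.000e-03 1.566e+00] F [-0.7 -0.4 -0.6] w 0.0271 j [ 0.34  0.58  1.73 -0.    0.82  0.34]
[-1.4, -0.3, 17.4, 0.0024, 0.0012, -0.0048]
```

Request:
servo_tool(moves=[[[-1, 0, 1, 0, 0, 0], [0, 0, 2, 0, 0, 0], [0, 0, 2, 0, 0, 0], [0, 0, 2, 0, 0, 0], [0, 0, 2, 0, 0, 0], [0, 0, 2, 0, 0, 0], [0, 0, 2, 0, 0, 0], [0, 0, 1, 0, 0, 0], [0, 0, 0, 0, 0, 0], [0, 0, 0, 0, 0, 0]]])

```text
t: 8.63
eef_pos: [0.5162, 0.2283, 0.1284]
ee_rot: [3.14, 0.001, 1.566]
ft_force: [-0.4, -0.9, -0.3]
grip_width: 0.0273
```

```bash
python3 plan.py .516 .2283 .127 1.571 1
```

```text
t 8.6333 pos [0.5162 0.2283 0.1284] rpy [3.140e+00 1.000e-03 1.566e+00] F [-0.4 -0.9 -0.3] w 0.0273 j [ 0.33  0.61  1.74 -0.    0.79  0.34]
[-0.0, -0.2, 1.4, 0.0017, 0.0015, -0.0052]
```

Request:
servo_tool(moves=[[[0, 0, 1, 0, 0, 0], [0, 0, 0.5, 0, 0, 0], [0, 0, 0.5, 0, 0, 0], [0, 0, 0.5, 0, 0, 0], [0, 0, 0, 0, 0, 0], [0, 0, 0, 0, 0, 0], [0, 0, 0, 0, 0, 0], [0, 0, 0, 0, 0, 0], [0, 0, 0, 0, 0, 0], [0, 0, 0, 0, 0, 0]]])

```text
t: 9.47
eef_pos: [0.5165, 0.2284, 0.1267]
ee_rot: [3.139, 0.001, 1.566]
ft_force: [0.3, -1.0, -0.6]
grip_width: 0.0275
```

```bash
python3 plan.py .516 .2283 .127 1.571 1
```

```text
t 9.4667 pos [0.5165 0.2284 0.1267] rpy [3.139e+00 1.000e-03 1.566e+00] F [ 0.3 -1.  -0.6] w 0.0275 j [ 0.33  0.61  1.74 -0.    0.79  0.34]
[-0.1, -0.5, -0.3, 0.0026, 0.0012, -0.0052]
```

Request:
servo_tool(moves=[[[0, 0, 0.5, 0, 0, 0], [0, 0, 0.5, 0, 0, 0], [0, 0, 0.5, 0, 0, 0], [0, 0, 0.5, 0, 0, 0], [0, 0, 0.5, 0, 0, 0], [0, 0, 0, 0, 0, 0], [0, 0, 0, 0, 0, 0], [0, 0, 0, 0, 0, 0], [0, 0, 0, 0, 0, 0], [0, 0, 0, 0, 0, 0]]])

```text
t: 10.3
eef_pos: [0.5166, 0.2285, 0.1266]
ee_rot: [3.139, 0.001, 1.566]
ft_force: [-0.5, -0.0, 2.5]
grip_width: 0.0274
```

```bash
python3 plan.py .516 .2283 .127 1.571 1
```

```text
t 10.3 pos [0.5166 0.2285 0.1266] rpy [3.139e+00 1.000e-03 1.566e+00] F [-0.5 -0.   2.5] w 0.0274 j [ 0.33  0.61  1.74 -0.    0.79  0.34]
[-0.2, -0.6, -0.4, 0.0027, 0.0012, -0.0051]
```

Firm contact at exactly the expected deck height (0.1266, 2.5 N). Releasing.

Request:
servo_tool(moves=[[[0, 0, 0, 0, 0, 0], [0, 0, 0, 0, 0, 0], [0, 0, 0, 0, 0, 0], [0, 0, 0, 0, 0, 0], [0, 0, 0, 0, 0, 0], [0, 0, -1, 0, 0, 0], [0, 0, -3, 0, 0, 0], [0, 0, -6, 0, 0, 0], [0, 0, -10, 0, 0, 0], [0, 0, -15, 0, 0, 0]]], jaw=-1)

```text
t: 11.13
eef_pos: [0.5155, 0.2281, 0.1614]
ee_rot: [-3.14, 0.003, 1.566]
ft_force: [0.3, 0.6, 0.1]
grip_width: 0.0892
```

Request:
servo_tool(moves=[[[0, 0, -25, 0, 0, 0], [0, 0, -30, 0, 0, 0], [-10, 0, -25, 0, 0, 0], [-20, 0, -15, 0, 0, 0], [-30, 0, -5, 0, 0, 0], [-38, 0, 0, 0, 0, 0], [-40, 0, 0, 0, 0, 0], [-40, 0, 0, 0, 0, 0], [-30, 0, 0, 0, 0, 0], [-20, 0, 0, 0, 0, 0]]])

```text
t: 11.97
eef_pos: [0.5146, -0.0046, 0.2813]
ee_rot: [3.127, 0.001, 1.574]
ft_force: [0.3, 0.7, 0.4]
grip_width: 0.093
```

```bash
cat > gp.py <<'E'
from plan import *
# gauge pose
G=np.array([.678,-.2455,.0207]); gy=-.378
Rg=R.from_euler('z',gy)*R.from_euler('y',-35,degrees=True)
M=Rg.as_matrix(); Rt=R.from_matrix(np.c_[M[:,1],M[:,0],-M[:,2]])
def tcp(h): return G+M[:,2]*h   # TCP at height h along gauge axis
if __name__=='__main__':
    h=float(sys.argv[1])/1000; print('target',tcp(h).round(4)); plan(tcp(h),Rt,int(sys.argv[2]))
E
python3 gp.py 280 15
python3 - <<'E'
from h import *
a=snap("scene","pics/s3.png")[:,:,::-1]; b=snap("top","pics/t3.png")[:,:,::-1]
cv2.imwrite('pics/c3.png',np.hstack([crop(a,345,135,75,75,5),crop(b,105,220,75,75,5)]))
E
```

```text
target [ 0.5287 -0.1862  0.2501]
t 11.9667 pos [ 0.5146 -0.0046  0.2813] rpy [3.127e+00 1.000e-03 1.574e+00] F [0.3 0.7 0.4] w 0.093 j [-0.1   0.31  1.77  0.    1.05 -0.1 ]
[-12.1, 1.0, 2.2, -0.0392, -0.0079, 0.0245]
[-12.0, 1.2, 2.3, -0.0392, -0.0079, 0.0245]
[-12.0, 1.4, 2.4, -0.0392, -0.0079, 0.0245]
[-11.9, 1.6, 2.6, -0.0392, -0.0079, 0.0245]
[-11.9, 1.8, 2.8, -0.0392, -0.0079, 0.0245]
[-11.8, 1.9, 2.9, -0.0392, -0.0079, 0.0245]
[-11.7, 2.1, 3.1, -0.0392, -0.0079, 0.0245]
[-11.7, 2.3, 3.3, -0.0392, -0.0079, 0.0245]
[-11.6, 2.4, 3.5, -0.0392, -0.0079, 0.0245]
[-11.5, 2.6, 3.7, -0.0392, -0.0079, 0.0245]
[-11.4, 2.7, 3.8, -0.0392, -0.0079, 0.0245]
[-11.3, 2.8, 4.0, -0.0392, -0.0079, 0.0245]
[-11.2, 2.9, 4.2, -0.0392, -0.0079, 0.0245]
[-11.1, 3.0, 4.5, -0.0392, -0.0079, 0.0245]
[-11.0, 3.1, 4.7, -0.0392, -0.0079, 0.0245]
```

View pics/c3.png

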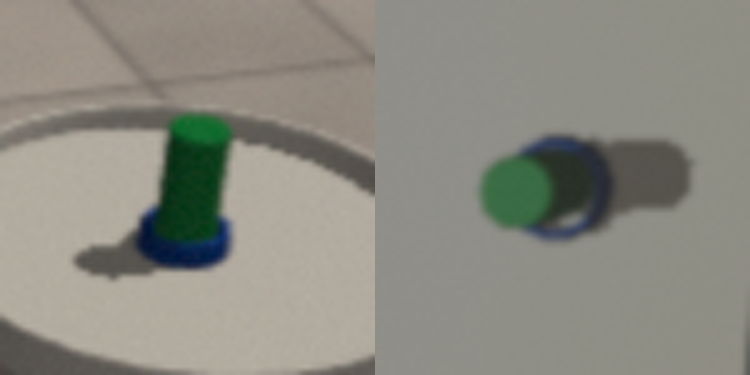

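Column stands in the collar (scene, around (383,168)); top view shows its top at (133,258), collar (141,257). I'll verify uprightness numerically and move towards the gauge.

```bash
python3 - <<'E'
from h import *
print(proj('top',[[.5165,.2285,.082],[.5165,.2285,.032]]).round(1),proj('scene',[[.5165,.2285,.082],[.5165,.2285,.02]]).round(1), atz('top',133,257.8,.082))
E
```

```text
[[133.  258. ]
 [140.7 256.4]] [[384.1 160.9]
 [380.6 185.1]] [0.51680468 0.22855463 0.082     ]
```

Request:
servo_tool(moves=[[[-8, 1, 2, -0.04, -0.008, 0.025], [-12, 1, 2, -0.05, -0.01, 0.03], [-14, 2, 3, -0.06, -0.012, 0.038], [-16, 2, 4, -0.06, -0.012, 0.038], [-16, 3, 4, -0.06, -0.012, 0.038], [-16, 3, 4, -0.06, -0.012, 0.038], [-16, 3, 4, -0.06, -0.012, 0.038], [-15, 3, 4, -0.05, -0.01, 0.03], [-12, 3, 4, -0.04, -0.008, 0.025], [-8, 2, 3, -0.03, -0.006, 0.015]]])

```text
t: 12.9
eef_pos: [0.5264, -0.1391, 0.2659]
ee_rot: [2.579, 0.005, 1.234]
ft_force: [0.3, 0.6, -0.0]
grip_width: 0.0928
```

```bash
python3 gp.py 280 8
```

```text
target [ 0.5287 -0.1862  0.2501]
t 12.9 pos [ 0.5264 -0.1391  0.2659] rpy [2.579 0.005 1.234] F [ 0.3  0.6 -0. ] w 0.0928 j [-0.34  0.25  1.99 -0.    0.34 -0.01]
[-5.5, 0.8, 2.9, -0.006, -0.0023, 0.0047]
[-5.4, 0.8, 2.9, -0.006, -0.0023, 0.0047]
[-5.4, 0.8, 2.9, -0.006, -0.0023, 0.0047]
[-5.4, 0.8, 2.9, -0.006, -0.0023, 0.0047]
[-5.4, 0.8, 3.0, -0.006, -0.0023, 0.0047]
[-5.4, 0.9, 3.0, -0.006, -0.0023, 0.0047]
[-5.4, 0.9, 3.0, -0.006, -0.0023, 0.0047]
[-5.4, 0.9, 3.0, -0.006, -0.0023, 0.0047]
```

Request:
servo_tool(moves=[[[-6, 1, 3, -0.008, -0.003, 0.005], [-7, 1, 4, -0.008, -0.003, 0.005], [-7, 1, 4, -0.006, -0.002, 0.005], [-7, 1, 4, 0, 0, 0.005], [-5, 1, 3, 0, 0, 0], [-2, 0, 1, 0, 0, 0], [0, 0, 0, 0, 0, 0], [0, 0, 0, 0, 0, 0], [0, 0, 0, 0, 0, 0], [0, 0, 0, 0, 0, 0]]])

```text
t: 13.73
eef_pos: [0.5303, -0.1744, 0.2542]
ee_rot: [2.556, -0.002, 1.218]
ft_force: [0.9, -0.9, 0.0]
grip_width: 0.0928
```

```bash
python3 gp.py 280 1; python3 - <<'E'
from h import *
from gp import *
a=snap("scene","pics/s4.png")[:,:,::-1]
o=manip.get_obs(); p=np.array(o['eef_pos']); r=R.from_euler('xyz',o['ee_rot'])
A=crop(a,115,110,110,85,7)
def dots(P,c):
    for u in proj('scene',P): cv2.circle(A,tuple(int(x) for x in ((u-[115,110]+.5)*7)),3,c,-1)
dots(p+r.apply([[0,.0465,.084],[0,-.0465,.084],[0,0,.084],[0,0,.14]]),(255,0,255))
dots(G+Rg.apply([[.013,.011,.142],[.013,-.011,.142],[-.013,.011,.142],[.013,.011,.082],[.013,-.011,.082],[0,0,.142]]),(0,255,0))
cv2.imwrite('pics/c4.png',A)
E
```

```text
target [ 0.5287 -0.1862  0.2501]
t 13.7333 pos [ 0.5303 -0.1744  0.2542] rpy [ 2.556e+00 -2.000e-03  1.218e+00] F [ 0.9 -0.9  0. ] w 0.0928 j [-0.41  0.29  1.98  0.12  0.3  -0.16]
[-11.6, 0.0, 5.0, -0.025, -0.0157, 0.0192]
```

View pics/c4.png

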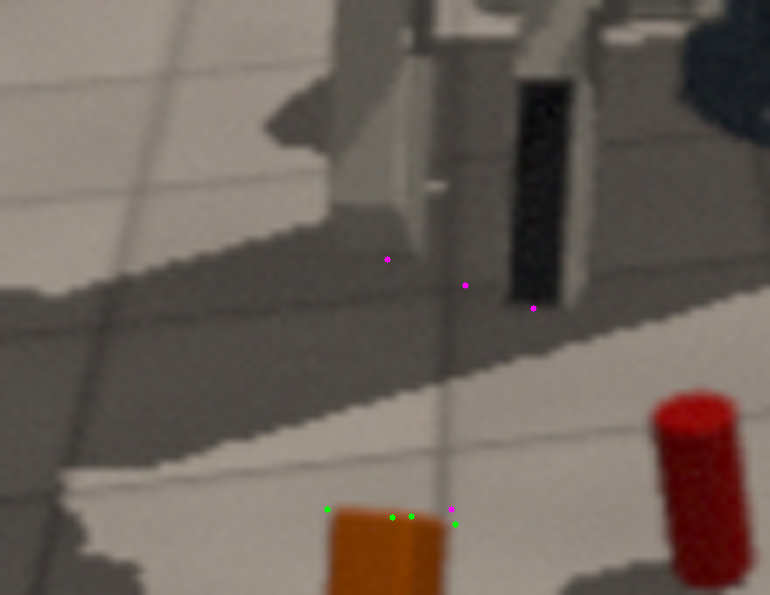

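Handle top (178,183) matches the fit within about 1 px. The tool still needs -11.6 mm along its x and small turns. I'll correct, then slide down the handle axis.

Request:
servo_tool(moves=[[[-4, 0, 1, -0.012, -0.008, 0.01], [-4, 0, 2, -0.012, -0.008, 0.009], [-3, 0, 2, 0, 0, 0], [-1, 0, 3, 0, 0, 0], [0, 0, 5, 0, 0, 0], [0, 0, 6, 0, 0, 0], [0, 0, 6, 0, 0, 0], [0, 0, 3, 0, 0, 0], [0, 0, 0, 0, 0, 0], [0, 0, 0, 0, 0, 0]]])

```text
t: 14.62
eef_pos: [0.5421, -0.1931, 0.2282]
ee_rot: [2.53, 0.001, 1.19]
ft_force: [0.5, -0.7, -0.1]
grip_width: 0.0932
```

```bash
python3 gp.py 180 1
```

```text
target [ 0.582  -0.2074  0.1681]
t 14.6167 pos [ 0.5421 -0.1931  0.2282] rpy [2.53e+00 1.00e-03 1.19e+00] F [ 0.5 -0.7 -0.1] w 0.0932 j [-0.43  0.36  1.97  0.14  0.21 -0.18]
[1.5, 0.3, 73.5, 0.0008, 0.0019, -0.0016]
```

Request:
servo_tool(moves=[[[1, 0, 3, 0, 0, 0], [0, 0, 6, 0, 0, 0], [0, 0, 9, 0, 0, 0], [0, 0, 10, 0, 0, 0], [0, 0, 10, 0, 0, 0], [0, 0, 9, 0, 0, 0], [0, 0, 7, 0, 0, 0], [0, 0, 5, 0, 0, 0], [0, 0, 2, 0, 0, 0], [0, 0, 0, 0, 0, 0]]])

```text
t: 15.45
eef_pos: [0.5788, -0.2064, 0.1717]
ee_rot: [2.531, 0.001, 1.191]
ft_force: [0.2, 0.0, -1.6]
grip_width: 0.0931
```

```bash
python3 gp.py 180 1
```

```text
target [ 0.582  -0.2074  0.1681]
t 15.45 pos [ 0.5788 -0.2064  0.1717] rpy [2.531e+00 1.000e-03 1.191e+00] F [ 0.2  0.  -1.6] w 0.0931 j [-0.43  0.51  1.9   0.21  0.12 -0.25]
[0.3, 0.8, 4.9, -0.0002, 0.0018, -0.0014]
```

Grasp point sits at about 120 mm on the handle. Closing.

Request:
servo_tool(moves=[[[0, 0, 1, 0, 0, 0], [0, 0, 0, 0, 0, 0], [0, 0, 0, 0, 0, 0], [0, 0, 0, 0, 0, 0], [0, 0, 0, 0, 0, 0], [0, 0, 0, 0, 0, 0], [0, 0, 0, 0, 0, 0], [0, 0, 0, 0, 0, 0], [0, 0, 0, 0, 0, 0], [0, 0, 0, 0, 0, 0]]], jaw=1)

```text
t: 16.28
eef_pos: [0.5793, -0.2066, 0.1725]
ee_rot: [2.529, 0.001, 1.191]
ft_force: [-1.4, -0.6, -0.3]
grip_width: 0.0312
```

Request:
servo_tool(moves=[[[0, 0, 0, 0, 0, 0], [0, 0, 0, 0, 0, 0], [0, 0, 0, 0, 0, 0], [0, 0, 0, 0, 0, 0], [0, 0, 0, 0, 0, 0], [0, 0, 0, 0, 0, 0], [0, 0, 0, 0, 0, 0], [0, 0, 0, 0, 0, 0], [0, 0, 0, 0, 0, 0], [0, 0, 0, 0, 0, 0]]])

```text
t: 17.12
eef_pos: [0.5795, -0.2068, 0.1727]
ee_rot: [2.528, 0.001, 1.191]
ft_force: [1.5, -0.6, 0.0]
grip_width: 0.0258
```

```bash
python3 gp.py 180 1
```

```text
target [ 0.582  -0.2074  0.1681]
t 17.1167 pos [ 0.5795 -0.2068  0.1727] rpy [2.528e+00 1.000e-03 1.191e+00] F [ 1.5 -0.6  0. ] w 0.0258 j [-0.43  0.51  1.9   0.21  0.12 -0.25]
[0.4, -0.5, 5.2, 0.0028, 0.002, -0.0006]
```

Gripped, 25.8 mm opening on the 26 mm handle. Lifting along the stand's slope.

Request:
servo_tool(moves=[[[0, 0, -2, 0, 0, 0], [0, 0, -4, 0, 0, 0], [0, 1, -6, 0, 0, 0], [0, 1, -8, 0, 0, 0], [0, 2, -10, 0, 0, 0], [0, 3, -12, 0, 0, 0], [0, 4, -14, 0, 0, 0], [0, 5, -14, 0, 0, 0], [0, 4, -10, 0, 0, 0], [0, 2, -5, 0, 0, 0]]])

```text
t: 17.95
eef_pos: [0.5441, -0.1924, 0.2585]
ee_rot: [2.541, 0.001, 1.19]
ft_force: [-0.5, -0.2, -3.6]
grip_width: 0.0258
```

```bash
python3 plan.py .52 -.15 .32 1.25 14
```

```text
t 17.95 pos [ 0.5441 -0.1924  0.2585] rpy [2.541e+00 1.000e-03 1.190e+00] F [-0.5 -0.2 -3.6] w 0.0258 j [-0.43  0.31  1.93  0.09  0.3  -0.13]
[2.2, 0.1, -5.2, 0.0429, 0.0013, -0.0041]
[2.2, -0.1, -5.2, 0.0429, 0.0013, -0.0041]
[2.2, -0.3, -5.2, 0.0429, 0.0013, -0.0041]
[2.2, -0.5, -5.1, 0.0429, 0.0013, -0.0041]
[2.2, -0.7, -5.1, 0.0429, 0.0013, -0.0041]
[2.2, -0.9, -5.1, 0.0429, 0.0013, -0.0041]
[2.2, -1.1, -5.0, 0.0429, 0.0013, -0.0041]
[2.2, -1.3, -5.0, 0.0429, 0.0013, -0.0041]
[2.2, -1.5, -4.9, 0.0429, 0.0013, -0.0041]
[2.3, -1.7, -4.8, 0.0429, 0.0013, -0.0041]
[2.3, -1.9, -4.7, 0.0429, 0.0013, -0.0041]
[2.3, -2.1, -4.7, 0.0429, 0.0013, -0.0041]
[2.3, -2.3, -4.6, 0.0429, 0.0013, -0.0041]
[2.3, -2.5, -4.4, 0.0429, 0.0013, -0.0041]
```

Request:
servo_tool(moves=[[[2, 0, -8, 0.03, 0.001, -0.003], [3, 0, -8, 0.05, 0.001, -0.004], [3, 0, -8, 0.06, 0.001, -0.006], [4, -1, -8, 0.07, 0.002, -0.006], [4, -1, -8, 0.07, 0.002, -0.006], [5, -1, -6, 0.07, 0.002, -0.006], [6, -1, -5, 0.07, 0.002, -0.006], [6, -1, -4, 0.06, 0.002, -0.006], [6, -1, -2, 0.05, 0.002, -0.005], [6, -1, 0, 0.03, 0.002, -0.005]]])

```text
t: 18.78
eef_pos: [0.5239, -0.1361, 0.3151]
ee_rot: [3.13, 0.004, 1.24]
ft_force: [-0.3, -0.3, -3.4]
grip_width: 0.026
```

```bash
python3 plan.py .5165 .2285 .32 1.571 16
```

```text
t 18.7833 pos [ 0.5239 -0.1361  0.3151] rpy [3.13  0.004 1.24 ] F [-0.3 -0.3 -3.4] w 0.026 j [-0.34  0.32  1.67 -0.    1.15 -0.01]
[21.5, -7.6, -0.5, 0.0007, 0.0003, -0.0207]
[21.6, -7.2, -0.5, 0.0007, 0.0003, -0.0207]
[21.8, -6.7, -0.4, 0.0007, 0.0003, -0.0207]
[21.9, -6.3, -0.4, 0.0007, 0.0003, -0.0207]
[22.0, -5.8, -0.4, 0.0007, 0.0003, -0.0207]
[22.2, -5.4, -0.4, 0.0007, 0.0003, -0.0207]
[22.3, -4.9, -0.4, 0.0007, 0.0003, -0.0207]
[22.4, -4.4, -0.4, 0.0007, 0.0003, -0.0207]
[22.4, -4.0, -0.4, 0.0007, 0.0003, -0.0207]
[22.5, -3.5, -0.4, 0.0007, 0.0003, -0.0207]
[22.6, -3.0, -0.4, 0.0007, 0.0003, -0.0207]
[22.6, -2.6, -0.3, 0.0007, 0.0003, -0.0207]
[22.7, -2.1, -0.3, 0.0007, 0.0003, -0.0207]
[22.7, -1.6, -0.3, 0.0007, 0.0003, -0.0207]
[22.8, -1.2, -0.3, 0.0007, 0.0003, -0.0207]
[22.8, -0.7, -0.3, 0.0007, 0.0003, -0.0207]
```

Request:
servo_tool(moves=[[[12, -4, 0, 0, 0, -0.012], [18, -6, 0, 0, 0, -0.017], [24, -8, 0, 0, 0, -0.023], [28, -8, 0, 0, 0, -0.027], [31, -8, 0, 0, 0, -0.03], [33, -8, 0, 0, 0, -0.03], [33, -7, 0, 0, 0, -0.03], [32, -6, 0, 0, 0, -0.03], [30, -5, 0, 0, 0, -0.027], [28, -4, 0, 0, 0, -0.025]]])

```text
t: 19.62
eef_pos: [0.5131, 0.1531, 0.3129]
ee_rot: [3.121, 0.009, 1.497]
ft_force: [0.3, -0.4, -2.9]
grip_width: 0.0262
```

```bash
python3 plan.py .5165 .2285 .31 1.571 5
```

```text
t 19.6167 pos [0.5131 0.1531 0.3129] rpy [3.121 0.009 1.497] F [ 0.3 -0.4 -2.9] w 0.0262 j [ 0.21  0.31  1.69 -0.02  1.13  0.29]
[15.1, -0.3, 0.5, 0.004, 0.002, -0.0147]
[15.1, -0.1, 0.5, 0.004, 0.002, -0.0147]
[15.1, 0.1, 0.5, 0.004, 0.002, -0.0147]
[15.1, 0.4, 0.5, 0.004, 0.002, -0.0147]
[15.1, 0.6, 0.6, 0.004, 0.002, -0.0147]
```

Request:
servo_tool(moves=[[[18, 0, 0, 0.004, 0.002, -0.015], [12, 0, 0, 0.004, 0.002, -0.01], [8, 0, 0, 0.004, 0.002, -0.01], [4, 0, 0, 0.004, 0.002, -0.01], [2, 0, 0, 0.004, 0.002, 0], [0, 0, 0, 0, 0, 0], [0, 0, 0, 0, 0, 0], [0, 0, 0, 0, 0, 0], [0, 0, 0, 0, 0, 0], [0, 0, 0, 0, 0, 0]]])

```text
t: 20.45
eef_pos: [0.5111, 0.2034, 0.3127]
ee_rot: [3.138, -0.001, 1.551]
ft_force: [0.1, -0.2, -4.6]
grip_width: 0.0257
```

```bash
python3 plan.py .5165 .2285 .31 1.571 1
```

```text
t 20.45 pos [0.5111 0.2034 0.3127] rpy [ 3.138e+00 -1.000e-03  1.551e+00] F [ 0.1 -0.2 -4.6] w 0.0257 j [0.29 0.34 1.64 0.   1.16 0.31]
[25.1, 5.1, 2.7, 0.0037, -0.0012, -0.0203]
```

Request:
servo_tool(moves=[[[4, 1, 0, 0.002, 0, -0.01], [6, 1, 0, 0.001, 0, -0.01], [7, 1, 0, 0, 0, 0], [5, 1, 0, 0, 0, 0], [2, 1, 0, 0, 0, 0], [0, 0, 0, 0, 0, 0], [0, 0, 0, 0, 0, 0], [0, 0, 0, 0, 0, 0], [0, 0, 0, 0, 0, 0], [0, 0, 0, 0, 0, 0]]])

```text
t: 21.28
eef_pos: [0.517, 0.2298, 0.3125]
ee_rot: [3.141, -0.001, 1.572]
ft_force: [0.4, -0.1, -3.5]
grip_width: 0.026
```

```bash
python3 - <<'E'
from plan import *
plan([.5165,.2285,.31],down(1.571),1)
a=snap("scene","pics/s5.png")[:,:,::-1]
o=manip.get_obs(); p=np.array(o['eef_pos']); r=R.from_euler('xyz',o['ee_rot'])
u0,v0,k=325,60,5
A=crop(a,u0,v0,130,120,k)
Z=.1865
for (a_,b,c,d,e,g) in [(-20,20,-49,49,70,82),(-20,20,41,49,0,70),(-20,20,-49,-41,0,70),(-11,11,-11,11,39.9,40)]:
    C=[(x,y,z) for x in(a_,b) for y in(c,d) for z in(e,g)]
    L=np.array([[y/1000,x/1000,Z-z/1000] for x,y,z in C])
    q=((proj('scene',p+r.apply(L))-[u0,v0]+.5)*k).astype(int)
    for i in range(8):
        for j in range(i):
            if sum(C[i][m]!=C[j][m] for m in range(3))==1: cv2.line(A,tuple(map(int,q[i])),tuple(map(int,q[j])),(0,255,0) if C[i][0]>0 and C[j][0]>0 else (255,0,255),1)
cv2.imwrite('pics/c5.png',A)
E
```

```text
t 21.2833 pos [0.517  0.2298 0.3125] rpy [ 3.141e+00 -1.000e-03  1.572e+00] F [ 0.4 -0.1 -3.5] w 0.026 j [0.34 0.37 1.6  0.   1.17 0.33]
[-1.3, -0.5, 2.5, 0.0002, -0.0011, 0.0014]
```

View pics/c5.png

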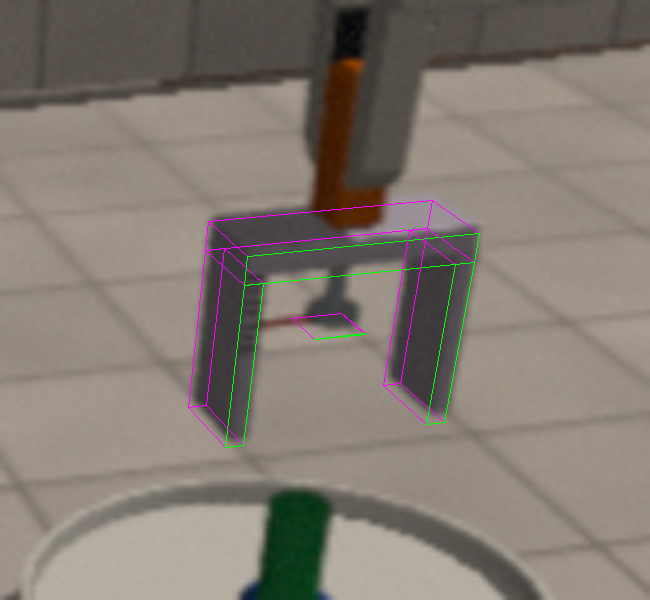

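The overlay agrees (foot at scene (392,123), legs level), allowing for the known +0.7/-1.2 px bias. Lowering over the column.

Request:
servo_tool(moves=[[[-1, -0.5, 3, 0, 0, 0], [0, 0, 6, 0, 0, 0], [0, 0, 9, 0, 0, 0], [0, 0, 10, 0, 0, 0], [0, 0, 10, 0, 0, 0], [0, 0, 9, 0, 0, 0], [0, 0, 7, 0, 0, 0], [0, 0, 5, 0, 0, 0], [0, 0, 2, 0, 0, 0], [0, 0, 0, 0, 0, 0]]])

```text
t: 22.17
eef_pos: [0.5157, 0.2281, 0.2431]
ee_rot: [-3.139, -0.0, 1.572]
ft_force: [0.1, 0.0, -4.5]
grip_width: 0.0259
```

```bash
python3 plan.py .5165 .2285 .22 1.571 1
```

```text
t 22.1667 pos [0.5157 0.2281 0.2431] rpy [-3.139 -0.     1.572] F [ 0.1  0.  -4.5] w 0.0259 j [0.33 0.44 1.67 0.   1.03 0.33]
[0.4, 0.8, 23.1, -0.0025, -0.0001, 0.0006]
```

Request:
servo_tool(moves=[[[0, 1, 2, -0.0025, 0, 0], [0, 0, 3, 0, 0, 0], [0, 0, 3, 0, 0, 0], [0, 0, 2, 0, 0, 0], [0, 0, 1, 0, 0, 0], [0, 0, 0, 0, 0, 0], [0, 0, 0, 0, 0, 0], [0, 0, 0, 0, 0, 0], [0, 0, 0, 0, 0, 0], [0, 0, 0, 0, 0, 0]]])

```text
t: 23.0
eef_pos: [0.5176, 0.2283, 0.2326]
ee_rot: [3.138, -0.001, 1.572]
ft_force: [-0.5, 0.6, -3.1]
grip_width: 0.0257
```

```bash
python3 - <<'E'
from plan import *
plan([.5165,.2285,.2065],down(1.571),1)
a=snap("scene","pics/s6.png")[:,:,::-1]
cv2.imwrite('pics/c6.png',crop(a,340,100,90,100,6))
E
```

```text
t 23.0 pos [0.5176 0.2283 0.2326] rpy [ 3.138e+00 -1.000e-03  1.572e+00] F [-0.5  0.6 -3.1] w 0.0257 j [0.33 0.46 1.68 0.   1.   0.33]
[0.1, -1.2, 26.1, 0.0032, -0.0011, 0.0006]
```

View pics/c6.png

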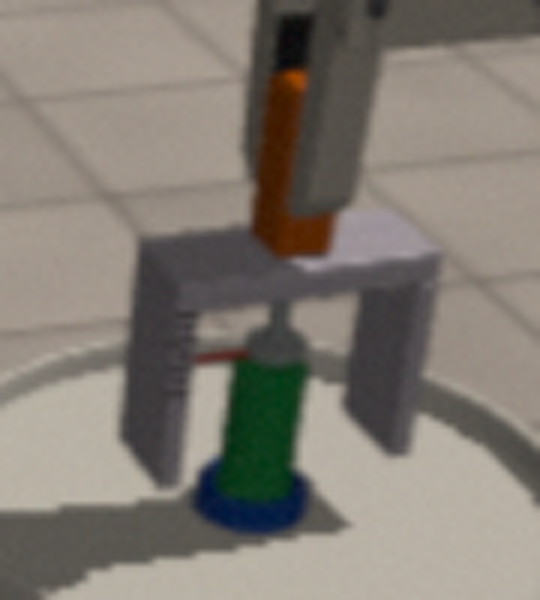

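Foot (386,158) sits over the column with at most about 1 mm offset in +y. I'll shift 1 mm back and go on down.

Request:
servo_tool(moves=[[[-1, -1, 0, 0.002, 0, 0], [0, 0, 1, 0, 0, 0], [0, 0, 2, 0, 0, 0], [0, 0, 3, 0, 0, 0], [0, 0, 4, 0, 0, 0], [0, 0, 4, 0, 0, 0], [0, 0, 3, 0, 0, 0], [0, 0, 2, 0, 0, 0], [0, 0, 1, 0, 0, 0], [0, 0, 0, 0, 0, 0]]])

```text
t: 23.88
eef_pos: [0.5167, 0.2273, 0.2105]
ee_rot: [3.14, -0.001, 1.572]
ft_force: [1.2, -0.5, -2.6]
grip_width: 0.0258
```

```bash
python3 plan.py .5165 .2275 .2065 1.571 1
```

```text
t 23.8833 pos [0.5167 0.2273 0.2105] rpy [ 3.140e+00 -1.000e-03  1.572e+00] F [ 1.2 -0.5 -2.6] w 0.0258 j [0.33 0.49 1.7  0.   0.95 0.33]
[0.2, -0.2, 4.0, 0.0016, -0.0013, 0.0007]
```

Request:
servo_tool(moves=[[[0, 0, 1, 0, 0, 0], [0, 0, 1, 0, 0, 0], [0, 0, 0.5, 0, 0, 0], [0, 0, 0.5, 0, 0, 0], [0, 0, 0.5, 0, 0, 0], [0, 0, 0, 0, 0, 0], [0, 0, 0, 0, 0, 0], [0, 0, 0, 0, 0, 0], [0, 0, 0, 0, 0, 0], [0, 0, 0, 0, 0, 0]]])

```text
t: 24.72
eef_pos: [0.5169, 0.2274, 0.2073]
ee_rot: [3.139, -0.002, 1.572]
ft_force: [1.2, 0.1, -2.3]
grip_width: 0.0258
```

Request:
servo_tool(moves=[[[0, 0, 0.5, 0, 0, 0], [0, 0, 0.5, 0, 0, 0], [0, 0, 0.5, 0, 0, 0], [0, 0, 0, 0, 0, 0], [0, 0, 0, 0, 0, 0], [0, 0, 0, 0, 0, 0], [0, 0, 0, 0, 0, 0], [0, 0, 0, 0, 0, 0], [0, 0, 0, 0, 0, 0], [0, 0, 0, 0, 0, 0]]])

```text
t: 25.55
eef_pos: [0.517, 0.2275, 0.2058]
ee_rot: [3.139, -0.002, 1.572]
ft_force: [-0.5, 0.2, -1.1]
grip_width: 0.026
```

Request:
servo_tool(moves=[[[0, 0, 0.5, 0, 0, 0], [0, 0, 0.5, 0, 0, 0], [0, 0, 0.5, 0, 0, 0], [0, 0, 0, 0, 0, 0], [0, 0, 0, 0, 0, 0], [0, 0, 0, 0, 0, 0], [0, 0, 0, 0, 0, 0], [0, 0, 0, 0, 0, 0], [0, 0, 0, 0, 0, 0], [0, 0, 0, 0, 0, 0]]])

```text
t: 26.38
eef_pos: [0.5172, 0.2276, 0.2057]
ee_rot: [3.138, -0.002, 1.572]
ft_force: [-1.8, 0.1, -0.2]
grip_width: 0.0255
```

Request:
servo_tool(moves=[[[0, 0, 0.5, 0, 0, 0], [0, 0, 0.5, 0, 0, 0], [0, 0, 0.5, 0, 0, 0], [0, 0, 0.5, 0, 0, 0], [0, 0, 0, 0, 0, 0], [0, 0, 0, 0, 0, 0], [0, 0, 0, 0, 0, 0], [0, 0, 0, 0, 0, 0], [0, 0, 0, 0, 0, 0], [0, 0, 0, 0, 0, 0]]])

```text
t: 27.22
eef_pos: [0.5173, 0.2279, 0.2056]
ee_rot: [3.138, -0.002, 1.572]
ft_force: [-1.9, -0.2, 2.3]
grip_width: 0.0259
```

```bash
python3 plan.py .5165 .2275 .2065 1.571 1
```

```text
t 27.2167 pos [0.5173 0.2279 0.2056] rpy [ 3.138e+00 -2.000e-03  1.572e+00] F [-1.9 -0.2  2.3] w 0.0259 j [0.33 0.49 1.7  0.   0.94 0.33]
[-0.4, -0.8, -0.9, 0.0038, -0.0021, 0.0008]
```

Legs are on the deck: z stalled at 0.2057 and the force turned upward. Releasing and backing off along the handle.

Request:
servo_tool(moves=[[[0, 0, 0, 0, 0, 0], [0, 0, 0, 0, 0, 0], [0, 0, 0, 0, 0, 0], [0, 0, 0, 0, 0, 0], [0, 0, 0, 0, 0, 0], [0, 0, 0, 0, 0, 0], [0, 0, 0, 0, 0, 0], [0, 0, -2, 0, 0, 0], [0, 0, -5, 0, 0, 0], [0, 0, -8, 0, 0, 0]]], jaw=-1)

```text
t: 28.05
eef_pos: [0.5173, 0.2278, 0.22]
ee_rot: [3.138, -0.002, 1.572]
ft_force: [-0.7, -0.0, 0.3]
grip_width: 0.0879
```

Request:
servo_tool(moves=[[[0, 0, -10, 0, 0, 0], [0, 0, -14, 0, 0, 0], [0, 0, -18, 0, 0, 0], [0, 0, -18, 0, 0, 0], [0, 0, -18, 0, 0, 0], [-5, 0, -18, 0, 0, 0], [-20, 0, -10, 0, 0, 0], [-30, 0, 0, 0, 0, 0], [-35, 0, 0, 0, 0, 0], [-35, 0, 0, 0, 0, 0]]])

```text
t: 28.88
eef_pos: [0.5168, 0.1036, 0.3436]
ee_rot: [3.127, -0.006, 1.58]
ft_force: [1.6, 0.5, -0.1]
grip_width: 0.093
```

Request:
servo_tool(moves=[[[-35, 0, 0, 0, 0, 0], [-30, 0, 0, 0, 0, 0], [-20, 0, 0, 0, 0, 0], [-10, 0, 0, 0, 0, 0], [0, 0, 0, 0, 0, 0], [0, 0, 0, 0, 0, 0], [0, 0, 0, 0, 0, 0], [0, 0, 0, 0, 0, 0], [0, 0, 0, 0, 0, 0], [0, 0, 0, 0, 0, 0]]])

```text
t: 29.72
eef_pos: [0.5166, 0.0033, 0.3506]
ee_rot: [3.118, -0.005, 1.578]
ft_force: [0.0, 0.4, -0.0]
grip_width: 0.0928
```

```bash
python3 - <<'E'
from h import *
a=snap("scene","pics/s7.png")[:,:,::-1]; b=snap("top","pics/t7.png")[:,:,::-1]
A=crop(a,335,100,100,100,6); B=crop(b,95,215,33*2,100,3); 
o=np.zeros((600,800,3),np.uint8); o[:,:600]=A; o[:300,602:800]=B; o[300:600,602:800]=cv2.resize(a,(400,300))[:,0:198]
cv2.imwrite('pics/c7.png',o)
x=manip.get_obs(); print(x['t'],x['eef_pos'],x['grip_width'])
# model overlay check values
L=np.array([[.02,.049,.082],[.02,-.049,.082],[.02,.049,0],[.02,-.049,0],[0,0,.142]])
print(((proj('scene',L+[.517,.2277,.02])+[.7,-1.2]-[335,100]+.5)*6).round(0).tolist())
E
```

```text
29.8167 [0.51659818 0.00302034 0.35053307] 0.09279349553536562
[[460.0, 322.0], [200.0, 353.0], [423.0, 518.0], [177.0, 551.0], [330.0, 156.0]]
```

View pics/c7.png

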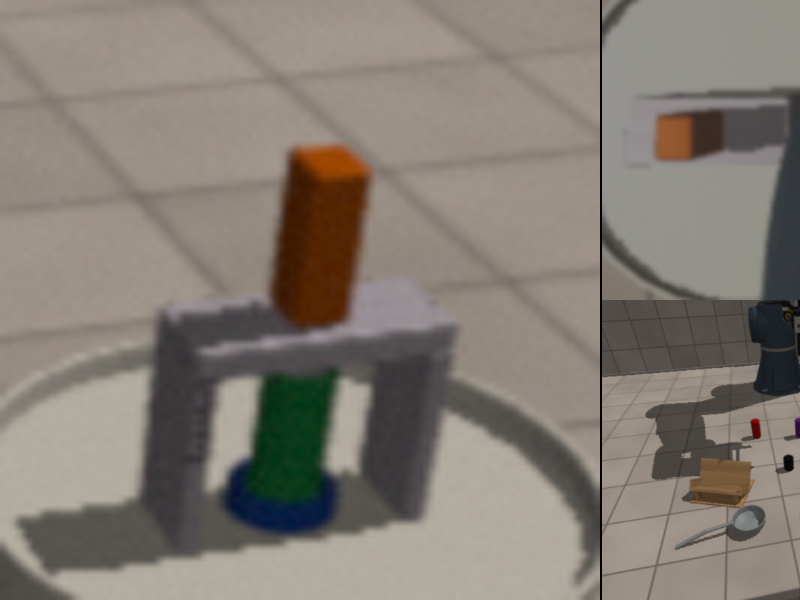

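The gauge stands upright over the column. Its corners at crop (455,322), (203,355), (423,520) and (183,548) match the flat-standing prediction within about 1 px. Handing in.

```bash
python3 -c "
from rig import manip
print(manip.finish_job())"
```

```text
the job is handed in; nothing more can be done
None
```

The green column stands in the blue collar and the bridge gauge stands upright over it. I handed the job in at about 30 s of the 62 s allowed.

- **Column:** It touched the deck within 0.1 mm of the expected height, at about 2.5 N. After release, its top in the overhead view matched an upright column to about 0.3 mm.
- **Gauge:** I lowered it until the legs stopped on the deck, pressing with only a few newtons. After release, its beam and leg corners matched a gauge standing flat on the tray to within about 1 px.
- **Foot reading, not confirmed:** The beam hid the foot and pointer in the last picture, so I did not read the 62 mm reading directly. Just before contact the foot was about 1 mm off the column's centre, and I corrected for that.
- **Camera disagreement:** The scene camera read consistently about 1 px off the arm's own position. I worked from relative offsets instead.
- **Other items:** I did not touch the short column, lid, strainer or spatula. My last crop showed the short column and the strainer. I didn't check the lid and the spatula again at the end.

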